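Turn a circuit board over in a flip fixture

ROBOT

A 6-joint arm with a two-finger parallel gripper is mounted at the origin on a cart in front of the work surface, level with it; the furniture and walls round the work are solid. World frame = base frame: x ahead of the robot, y to its left, z up, the work surface at z = 0. Lengths are in m, angles in rad, forces in N, time in s.
With the tool pointing down it reaches from about 0.225 to 0.875 m from the base axis. Payload 3.4 kg.
Tool frame: the origin (TCP) lies at the very end of the fingers, on their centre line; the grasp point (between the pads) lies behind it (manip.grasp_offset is the z of the grasp point in the tool frame, in m); z points along the fingers, y is the line along which they close (so a half turn about z gives the same grasp; the last joint's range is limited). The gripper opens to 85 mm and grips with 20 to 120 N. Pads are 22 mm wide; open, the fingers measure 114 mm over their backs; the gripper's body (76 mm by 85 mm) begins 54 mm behind the grasp point. The pads swing forward as they close: fully open they stand 13 mm farther back than shut.
Start: joints at [1.149, 0.276, 1.505, -0, 1.361, -0.121], TCP at [0.17, 0.549, 0.231] pointing down, gripper open.
Joint ranges: [-2.89, 2.89], [-0.75, 2.08], [0.22, 2.7], [-1.18, 4.32], [0.11, 2.71], [-2.7, 2.7]. Speed limits (rad/s): [2.57, 2.57, 3.14, 3.14, 3.14, 3.14].

INTERFACE

Orientations are given as a unit quaternion [w, x, y, z].
In Python, from rig import manip gives the robot as it stands.
- The arm moves only by the shell command python3 -m pendant 'ROWS' [FORCE]. ROWS is JSON, a list of rows, each an object of numbers: "dx", "dy", "dz": the shift along the tool's x, y, z in m; "rx", "ry", "rz": the turn, a rotation vector about the tool's x, y, z in degrees; "hand": the finger opening in m, from 0 to 0.0854. In form: [{"dx": .., "dy": .., "dz": .., "rx": .., "ry": .., "rz": .., "hand": ..}, ...]. A call has 1 to 12 rows; each row shifts and turns the commanded pose from where the row before left it, along the tool's axes as they then stand; what a row does not reach is not made up. A row lasts 1/12 s, in which the tool goes at most 41.7 mm and 7.16 degrees, less where a joint would pass 70% of its speed; a pose out of reach is approached as far as the arm can. A call is refused whole if a number of a shift passes 0.0417 or a number of a turn 7.16, either way. A call with a gripper value outside its range is refused whole. The fingers move at their own pace and stop on an object; FORCE is the grip in N (left out, the last holds). Time passes only in rows, so rows that do not move let the fingers close. It gives the time, the measured TCP pose, the force, the opening and the grip force at its end, in the units of the state.
- manip.get_state(): the state, without advancing time (a new reading comes with each control period).
- manip.get_image(name): name is "scene" or "top"; returns a dict with "frame" (480x640x3 uint8, red, green, blue), "fx", "fy", "cx", "cy" (pixels), "position" and "attitude" of the camera in the world. Camera axes: x right, y up, looking along -z (the intrinsics and any distortion apply to the point x, -y, -z); pixel columns grow to the right and rows downward; lengths in m; the calibration is good to about 2 mm. A picture is of the moment at which its call begins. There is no depth.
- manip.sign_off(): hands the job in; it is judged then, once.
The state is a dict: "clock": time; "qpos": joint angles; "qd": joint speeds; "effort": joint torques, N m; "position": TCP position; "ee_rot": TCP orientation; "contact_force": force on the tool from outside, world axes, zero at the start; "moment": the same for the moment, N m; "width": finger opening in m; "gripper_force": force on a finger pad.
Only numpy, scipy, OpenCV 4.12 (cv2) and the standard library are available. Lean on these libraries where they do the work, as an engineer would, in place of code of your own. Each camera call takes 0.05 s, during which the arm holds its last target. There are 200 camera calls.

TASK

Slide the circuit board in its carrier frame from the infeed shelf into the hinged plate, under the two sprung jaws and right up to the stop. Swing the plate over by its handle and press it fully home, so that the jaws open and let the board drop face-down into the nest, then swing the plate all the way back and let go, leaving the board lying flat in the nest with its solder side up. Do not disturb the hand tools lying round the fixture.

Things in the scene. Friction and masses are not known exactly. Their poses are not given: they have to be found in the camera images.
- flip_fixture: Fixed aluminium base plate, 128 mm (x) by 374 mm (y), 10 mm thick; carries everything. Origin: on the bench, at mid-width, straight below the hinge axis, which runs along its x 45 mm above the bench; z up. The infeed shelf is at its +y end, the nest at its -y end, the hinged plate swings between. Two hinge cheeks 54 mm high at y = 0, x = 40 to 52 mm either side.
- infeed (a point): Middle of the infeed shelf's edge next to the open plate, on its top, 111 mm from the hinge; axes as flip_fixture. The flat shelf runs 141 mm from here along +y, is 120 mm wide and 40.5 mm above the bench, open at the sides and outer end. Two guides on it, 8.5 mm high, narrow towards the plate from 81 mm apart (29 mm from this edge) to 63 mm at the edge.
- flipper (a joint): Angle of the hinged plate about flip_fixture's x. 0: open towards +y, channel face up, ready to load. 3.14: fully home, face-down over the nest. Stops at both. The hinge has friction (0.2 N m): the plate stays where it is left and must be driven all the way. Plate 76 mm wide, reaching 108 mm from the hinge axis.
- hinge (a point): Middle of the hinge axis, 45 mm above the bench; turns with the plate: x along the axis, y along the plate away from the axis (its z is out of the channel's face).
- plate_seat (a point): Point of the plate's channel floor under the middle of the board when fully in, against the stop. Turns with the plate: x along the hinge, y away from it (the board slides in along -y), z out of the face. Open: 65 mm from the hinge, 40 mm above the bench. Channel 61.5 mm wide with flared mouth. Two steel jaws, one a side, reach 3 mm over the board's edges, 7.5 mm above the floor.
- cam_roller (a point): One of two free brass rollers (8 mm) on posts beside the nest, 46 mm either side of its middle. In the last 8 mm of the plate's way down they spread the sprung jaws, which hold the board in the plate during the swing; this takes about 5 to 8 N at the handle. Fully home the jaws are clear and the board drops 10 mm. With the plate open the jaws stand up to 65 mm above the bench.
- handle_grip (a point): Middle of the handle's black grip: a sleeve 14 mm thick and 46 mm long that turns freely on its bar, parallel to the hinge, 95 mm to the -x side of the plate's middle. It circles the hinge axis: plate open, 98 mm from it towards +y and 37 mm above the bench; plate home, 98 mm towards -y and 53 mm up. Only bench below it; jaw pins and base plate are 31 mm away towards +x.
- nest (a point): Middle of the nest, at the height of the two ledges on which the board's ends come to rest, 32 mm above the bench; axes as flip_fixture. End walls and corner guides rise 9 mm above the ledges with sloping tops; clearance 1.5 to 2 mm a side. The space between the ledges takes the components. A board lying here face-down has its origin 6 mm above this point.
- board: Green circuit board in an aluminium carrier frame, 60 mm (its x) by 80 mm (its y) by 6 mm, about 0.09 kg, loose. Origin: centre of the underside (solder side); z out of the component side, whose white connector, black chips and metal cans stand up to 8 mm above the frame, at least 6 mm inside its edges. Starts on the infeed shelf, components up, its -y end towards the plate, a little askew.
- hex_key: small steel hex key lying on the bench, 31x84x5 mm, bystander; origin centre of underside
- spanner_8: small steel spanner lying on the bench, 21x128x4 mm, bystander; origin centre of underside
- tweezers: steel tweezers lying on the bench, 18x125x9 mm, bystander; origin centre of underside
- screwdriver: yellow screwdriver lying on the bench, 26x171x26 mm, bystander; origin centre of underside

How it is judged:
On the way, in this order (a step that is already met when the one before it is completed fails the run):
1. the board is fully in the open plate, against the stop (value of joint flipper below 0.1 rad and y of board in the frame of plate_seat between -0.004 and 0.004 m and z of board in the frame of plate_seat below 0.003 m and angle between board's own z axis and vertical below 0.1 rad and angle between the y axis of board and the y axis of plate_seat, either way round below 0.06 rad), for 0.2 s.
2. the board is carried over in the plate, under the jaws (value of joint flipper above 1.9 rad and distance between board and plate_seat below 0.01 m), for 0.1 s.
3. the plate is fully home over the nest and the board has dropped into the nest (value of joint flipper above 3.05 rad and horizontal distance between board and nest below 0.005 m and height (world z) of board below 0.041 m), for 0.2 s.
At the end, for the whole second after the job is handed in: The board lies at rest in the nest, solder side up and flat (within 3.5 degrees), centred within 5 mm, its upper face 35 to 41 mm above the bench (38 when down on the ledges), and the plate lies fully open again (joint below 0.12 rad), released (value of joint flipper below 0.12 rad and horizontal distance between board and nest below 0.005 m and height (world z) of board between 0.035 and 0.041 m and angle between board's own z axis and vertical above 3.08 rad and angle between the y axis of board and the y axis of flip_fixture, either way round below 0.08 rad and linear speed of board below 0.02 m/s); the robot touches nothing.
It fails at once if a hand tool on the bench is shifted by more than 20 mm (distance of any of hex_key, spanner_8, tweezers, screwdriver from where it was at the start of the episode above 0.02 m).
It also fails if it takes over 66 s, if anything falls off the work surface, if the arm or the gripper's body presses on something with over 40 N, if the wrist force passes 120 N, or if a joint passes its speed limit or range.

## Working session

There is one attempt and no reset: what is moved stays moved. The work goes in short steps, Python scripts to look and compute and a shell command to move; the robot and the scene stay as the last step left them, time stands still between calls to the robot, and variables do not carry over. Pictures are saved under pics/ and viewed, at most 10 in all, crops included, and the job is handed in when it is done.

```bash
ls; mkdir -p pics; python3 - <<'E'
from rig import manip
import cv2,numpy as np
print(manip.get_state(), manip.grasp_offset)
for n in("scene","top"):
    d=manip.get_image(n); cv2.imwrite(f"pics/{n}0.png",d["frame"][:,:,::-1]); print({k:v for k,v in d.items() if k!="frame"})
E
```

```text
pics
{'clock': 0.0, 'qpos': array([ 1.14902244e+00,  2.76602499e-01,  1.50615196e+00, -2.30416698e-05,
        1.36070430e+00, -1.20993368e-01]), 'qd': array([-0.00045309,  0.00053434, -0.00026335, -0.00081437,  0.00100413,
       -0.00058311]), 'effort': array([ 1.78899205e-03, -4.16791105e+01, -2.45802355e+01,  6.35840274e-05,
        1.09407454e-02,  8.99209539e-06]), 'position': array([0.17013948, 0.54868634, 0.23042794]), 'ee_rot': array([-2.39264750e-04,  1.49821547e-01,  9.88712614e-01, -9.01920924e-04]), 'contact_force': array([-0.39558755, -0.53891937,  0.7451537 ]), 'moment': array([-0.00466895,  0.02881358, -0.07696882]), 'gripper_force': 0.0, 'width': 0.08514935132096321} -0.0187
{'fx': 468.8356036735571, 'fy': 468.8356036735571, 'cx': 320.63540955137427, 'cy': 237.56964669028946, 'position': array([ 0.19225967, -0.61784588,  0.82960387]), 'attitude': array([ 0.89705545,  0.38664308, -0.07741955, -0.19951158])}
{'fx': 546.6942701662077, 'fy': 546.6942701662077, 'cx': 318.66453431505556, 'cy': 237.52628582022302, 'position': array([0.3446619 , 0.11207953, 1.13051207]), 'attitude': array([ 0.71060964,  0.03882945, -0.06268199, -0.69971221])}
```

View pics/top0.png

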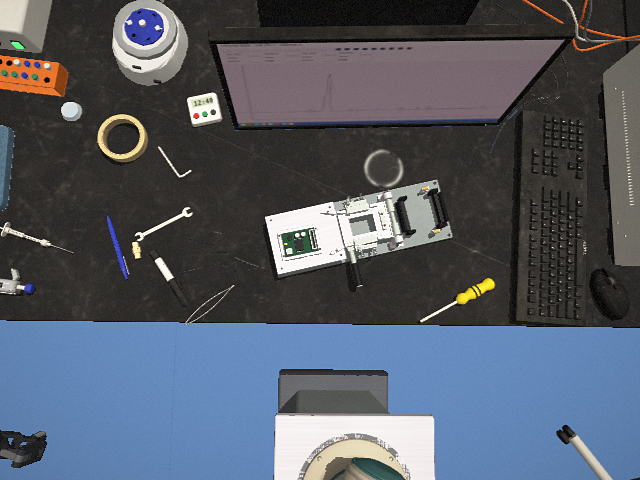

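View pics/scene0.png

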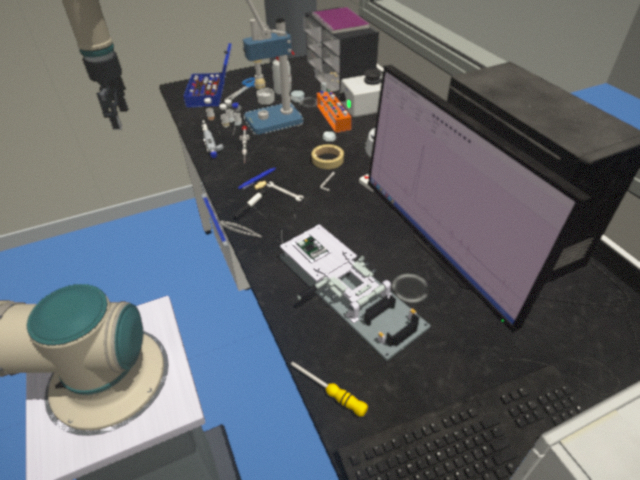

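The top view shows the fixture lying with +y to image left: shelf (265-340, 205-275), board near (298,242), handle (355,272), nest (400-450, 185-245). I'll zoom in on it.

```bash
cat > h.py <<'E'
import numpy as np,cv2
from rig import manip
from scipy.spatial.transform import Rotation as R
def rot(q): return R.from_quat(np.r_[q[1:],q[0]])
def ray(d,px,z):
    px=np.atleast_2d(np.array(px,float)); v=np.c_[(px[:,0]-d['cx'])/d['fx'],-(px[:,1]-d['cy'])/d['fy'],-np.ones(len(px))]
    w=rot(d['attitude']).apply(v); p=np.array(d['position']); t=(z-p[2])/w[:,2]; return p+t[:,None]*w
def proj(d,P):
    v=rot(d['attitude']).inv().apply(np.atleast_2d(P)-d['position']); return np.c_[d['cx']-d['fx']*v[:,0]/v[:,2],d['cy']+d['fy']*v[:,1]/v[:,2]]
def crop(d,x0,y0,x1,y1,k,name):
    cv2.imwrite(name,cv2.resize(np.ascontiguousarray(d['frame'][y0:y1,x0:x1,::-1]),None,fx=k,fy=k,interpolation=cv2.INTER_CUBIC))
E
python3 - <<'E'
from h import *
d=manip.get_image("top"); crop(d,260,170,460,295,4,"pics/c0.png")
E
```

```text
(no output)
```

View pics/c0.png

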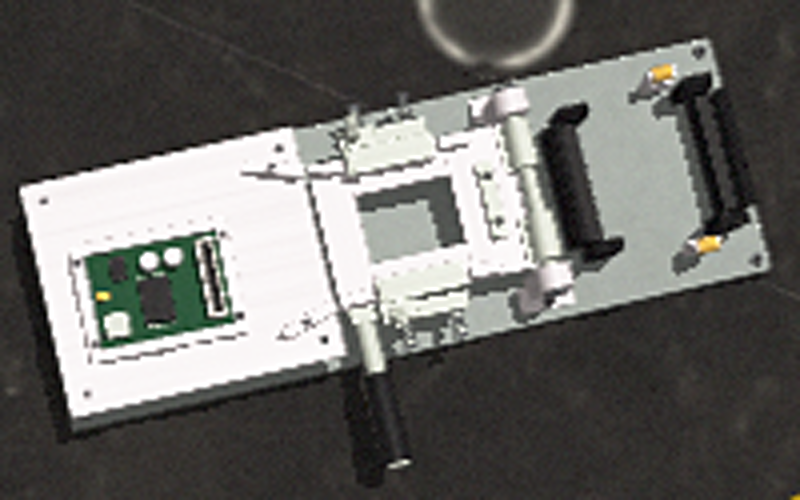

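Crop pixels: shelf corners are (20,187), (293,128), (346,357), (73,418). The base's -y corners are (712,38) and (770,268), and the handle grip runs from (375,375) to (400,465). The green board spans (82,255) to (240,345).

```bash
cat >> h.py <<'E'
def fit(W,F):
    W=np.array(W)[:,:2];F=np.array(F); a=W-W.mean(0);b=F-F.mean(0)
    th=np.arctan2((b[:,0]*a[:,1]-b[:,1]*a[:,0]).sum(),(b*a).sum()); c,s=np.cos(th),np.sin(th)
    M=np.array([[c,-s],[s,c]]); t=W.mean(0)-M@F.mean(0); return th,t,W-(F@M.T+t)
E
python3 - <<'E'
from h import *
d=manip.get_image("top")
f=lambda c:(np.array(c)+.5)/4-.5+[260,170]
S=ray(d,f([(20,187),(293,128),(346,357),(73,418)]),.0405); B=ray(d,f([(712,38),(770,268)]),.01)
W=np.r_[S,B];F=np.array([(.06,.252),(.06,.111),(-.06,.111),(-.06,.252),(.064,-.122),(-.064,-.122)])
th,t,r=fit(W,F);print("th",th,np.degrees(th),"t",t,"\nres mm",(r*1000).round(1))
np.save("fix.npy",np.r_[th,t])
c,s=np.cos(th),np.sin(th);M=np.array([[c,-s],[s,c]])
inv=lambda P:(P[:,:2]-t)@M
hsv=cv2.cvtColor(d['frame'],cv2.COLOR_RGB2HSV)
m=cv2.inRange(hsv,(40,80,30),(90,255,255)); m[:, :270]=0;m[:,325:]=0;m[:215]=0;m[270:]=0
m=cv2.morphologyEx(m,cv2.MORPH_CLOSE,np.ones((9,9)))
cs=max(cv2.findContours(m,0,1)[0],key=cv2.contourArea)
bx=cv2.boxPoints(cv2.minAreaRect(cs));print("green",bx,(1000*inv(ray(d,bx,.0465))).round(1))
g=f([(375,375),(400,465)]);print("handle ends",(1000*inv(ray(d,g,.037))).round(1))
# rectified picture in fixture coords (shelf top plane), 4px/mm
xs=np.array([[-.06,.252],[.06,.252],[.06,.111],[-.06,.111]])
P=np.c_[xs@M.T+t,np.full(4,.0465)];px=proj(d,P).astype(np.float32)
H=cv2.getPerspectiveTransform(px,np.float32([[0,480],[0,0],[564,0],[564,480]]))
cv2.imwrite("pics/rect.png",cv2.warpPerspective(d['frame'][:,:,::-1],H,(564,480),flags=cv2.INTER_CUBIC))
E
```

```text
th 0.2427564170438993 13.908918146333114 t [ 0.54596688 -0.07268162] 
res mm [[ 0.3 -0.4]
 [-0.4 -1.3]
 [-0.6 -0.1]
 [ 0.5 -1. ]
 [-0.6  0.1]
 [ 0.9  2.6]]
green [[280.61542 234.0769 ]
 [313.30774 227.53845]
 [317.80774 250.03845]
 [285.11542 256.5769 ]] [[ 16.8 228. ]
 [ 15.2 161.2]
 [-31.2 162.8]
 [-29.4 229.2]]
handle ends [[ -72.5   98.5]
 [-119.2   97. ]]
```

View pics/rect.png

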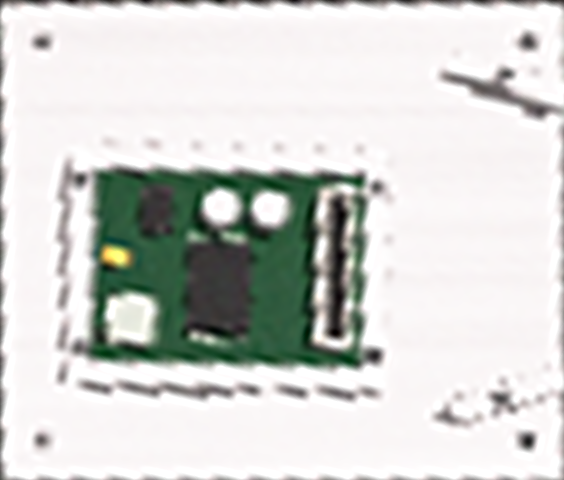

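The rectified shelf view shows green from (95,165) to (362,362). That puts the board centre at fixture (-7,195) mm, about 1.4° askew, with the guides at far right. Next I'll move above the rear half of the board and turn to align.

```bash
cat >> h.py <<'E'
th,*t=np.load("fix.npy") if __import__('os').path.exists("fix.npy") else (0,0,0)
M=np.array([[np.cos(th),-np.sin(th)],[np.sin(th),np.cos(th)]])
def st(target=None):
    "tcp in fixture mm, heading of tool y rel. fixture x, force in fixture axes; shift (tool axes, mm) to fixture target (mm)"
    s=manip.get_state();p=s['position'];r=rot(s['ee_rot']);y=r.apply([0,1,0])
    f=np.r_[(p[:2]-t)@M,p[2]]*1000
    F=np.r_[np.array(s['contact_force'])[:2]@M,s['contact_force'][2]]
    print("t%.2f"%s['clock'],"fix",f.round(1),"head %.2f"%np.degrees(np.arctan2(y[1],y[0])-th),"tilt",(r.apply([0,0,1])[:2]).round(4),"F",F.round(1),"w %.1f gf %.1f"%(s['width']*1000,s['gripper_force']))
    if target is not None:
        w=np.r_[M@(np.array(target[:2])/1000)+t,target[2]/1000]-p
        print("tool shift mm",(r.inv().apply(w)*1000).round(1))
E
python3 -m pendant '[{"dx":-0.0328,"dy":-0.0232},{"dx":-0.0328,"dy":-0.0232},{"dx":-0.0328,"dy":-0.0232},{"dx":-0.0328,"dy":-0.0232},{"dx":-0.0328,"dy":-0.0232},{"dx":-0.0328,"dy":-0.0232},{"dx":-0.0328,"dy":-0.0232},{"dx":-0.0328,"dy":-0.0232},{"dx":-0.0328,"dy":-0.0232},{"dx":-0.0328,"dy":-0.0232},{"dx":-0.0328,"dy":-0.0232},{"dx":-0.0328,"dy":-0.0232}]'
python3 -m pendant '[{"dx":-0.0328,"dy":-0.0232},{"rz":6.54,"dz":0.014},{"rz":6.54,"dz":0.014},{"rz":6.54,"dz":0.014},{"rz":6.54,"dz":0.014},{"rz":6.54,"dz":0.014},{"rz":6.54,"dz":0.014},{"rz":6.54,"dz":0.014},{"rz":6.54,"dz":0.014},{"rz":6.54,"dz":0.014,"hand":0.072},{"hand":0.072},{"hand":0.072}]' 30
python3 -c "
from h import *
st((-7,218,60))"
```

```text
t0.20 fix [-215.3  693.7  230.8] head 58.85 tilt [-0.0005 -0.001 ] F [-0.1 -0.3  1.2] w 85.2 gf 0.0
tool shift mm [-424.3 -299.2  171.1]invalid input
invalid input
```

```bash
python3 -m pendant '[{"dx":-0.0328,"dy":-0.0232,"dz":0,"rx":0,"ry":0,"rz":0,"hand":0.085}]'; python3 -m pendant '[{"dx":-0.0328,"dy":-0.0232,"dz":0,"rx":0,"ry":0,"rz":0}]'; python3 -m pendant --help | head -20
```

```text
clock: 0.28
position: [0.1923, 0.5216, 0.2307]
ee_rot: [-0.002, 0.147, 0.989, 0.002]
contact_force: [1.2, 0.4, 1.0]
width: 0.0847
gripper_force: 0.0invalid input
invalid input: not JSON, or not a number
```

Every row needs all seven keys.

```bash
python3 -m pendant '[{"dx":-0.0328,"dy":-0.0232,"dz":0,"rx":0,"ry":0,"rz":0,"hand":0.085},{"dx":-0.0328,"dy":-0.0232,"dz":0,"rx":0,"ry":0,"rz":0,"hand":0.085},{"dx":-0.0328,"dy":-0.0232,"dz":0,"rx":0,"ry":0,"rz":0,"hand":0.085},{"dx":-0.0328,"dy":-0.0232,"dz":0,"rx":0,"ry":0,"rz":0,"hand":0.085},{"dx":-0.0328,"dy":-0.0232,"dz":0,"rx":0,"ry":0,"rz":0,"hand":0.085},{"dx":-0.0328,"dy":-0.0232,"dz":0,"rx":0,"ry":0,"rz":0,"hand":0.085},{"dx":-0.0328,"dy":-0.0232,"dz":0,"rx":0,"ry":0,"rz":0,"hand":0.085},{"dx":-0.0328,"dy":-0.0232,"dz":0,"rx":0,"ry":0,"rz":0,"hand":0.085},{"dx":-0.0328,"dy":-0.0232,"dz":0,"rx":0,"ry":0,"rz":0,"hand":0.085},{"dx":-0.0328,"dy":-0.0232,"dz":0,"rx":0,"ry":0,"rz":0,"hand":0.085},{"dx":-0.0328,"dy":-0.0232,"dz":0,"rx":0,"ry":0,"rz":0,"hand":0.085},{"dx":-0.0328,"dy":-0.0232,"dz":0,"rx":0,"ry":0,"rz":0,"hand":0.085}]'
python3 -m pendant '[{"dx":0,"dy":0,"dz":0.014,"rx":0,"ry":0,"rz":6.54,"hand":0.072},{"dx":0,"dy":0,"dz":0.014,"rx":0,"ry":0,"rz":6.54,"hand":0.072},{"dx":0,"dy":0,"dz":0.014,"rx":0,"ry":0,"rz":6.54,"hand":0.072},{"dx":0,"dy":0,"dz":0.014,"rx":0,"ry":0,"rz":6.54,"hand":0.072},{"dx":0,"dy":0,"dz":0.014,"rx":0,"ry":0,"rz":6.54,"hand":0.072},{"dx":0,"dy":0,"dz":0.014,"rx":0,"ry":0,"rz":6.54,"hand":0.072},{"dx":0,"dy":0,"dz":0.014,"rx":0,"ry":0,"rz":6.54,"hand":0.072},{"dx":0,"dy":0,"dz":0.014,"rx":0,"ry":0,"rz":6.54,"hand":0.072},{"dx":0,"dy":0,"dz":0.014,"rx":0,"ry":0,"rz":6.54,"hand":0.072},{"dx":0,"dy":0,"dz":0,"rx":0,"ry":0,"rz":0,"hand":0.072},{"dx":0,"dy":0,"dz":0,"rx":0,"ry":0,"rz":0,"hand":0.072}]' 30
python3 -c "
from h import *
st((-7,218,60))"
```

```text
clock: 1.28
position: [0.489, 0.133, 0.2313]
ee_rot: [0.0, 0.15, 0.989, 0.0]
contact_force: [0.4, 0.7, -0.2]
width: 0.0849
gripper_force: 0.0
clock: 2.2
position: [0.4877, 0.1347, 0.1048]
ee_rot: [-0.001, 0.615, 0.788, -0.001]
contact_force: [-0.1, 1.3, 0.3]
width: 0.0721
gripper_force: 0.0
t2.20 fix [ -6.7 215.3 104.8] head 0.16 tilt [-0.0019 -0.0002] F [0.2 1.3 0.3] w 72.1 gf 0.0
tool shift mm [ 2.6 -0.2 44.8]
```

```bash
python3 -m pendant '[{"dx":0.003,"dy":0,"dz":0.02,"rx":0,"ry":0,"rz":0,"hand":0.07},{"dx":0,"dy":0,"dz":0.02,"rx":0,"ry":0,"rz":0,"hand":0.07},{"dx":0,"dy":0,"dz":0.01,"rx":0,"ry":0,"rz":0,"hand":0.07},{"dx":0,"dy":0,"dz":0.007,"rx":0,"ry":0,"rz":0,"hand":0.07},{"dx":0,"dy":0,"dz":0,"rx":0,"ry":0,"rz":0,"hand":0.07}]'
python3 -m pendant '[{"dx":0,"dy":0,"dz":0.002,"rx":0,"ry":0,"rz":0,"hand":0.07},{"dx":0,"dy":0,"dz":0,"rx":0,"ry":0,"rz":0,"hand":0.07}]'|grep -E "pos|force"
python3 -m pendant '[{"dx":0,"dy":0,"dz":0.002,"rx":0,"ry":0,"rz":0,"hand":0.07},{"dx":0,"dy":0,"dz":0,"rx":0,"ry":0,"rz":0,"hand":0.07}]'|grep -E "pos|force"
python3 -c "
from h import *
st()
d=manip.get_image('top');crop(d,250,180,410,300,4,'pics/c1.png')"
```

```text
clock: 2.62
position: [0.4871, 0.1376, 0.0477]
ee_rot: [-0.001, 0.616, 0.788, -0.001]
contact_force: [-0.3, -0.3, -0.4]
width: 0.0701
gripper_force: 0.0
position: [0.4883, 0.1378, 0.047]
contact_force: [-0.9, -0.5, 0.1]
gripper_force: 0.0
position: [0.4879, 0.1378, 0.0447]
contact_force: [-0.5, 0.1, 0.9]
gripper_force: 0.0
t2.95 fix [ -5.8 218.2  44.7] head 0.00 tilt [0.001  0.0002] F [-0.5  0.2  0.9] w 69.7 gf 0.0
```

View pics/c1.png

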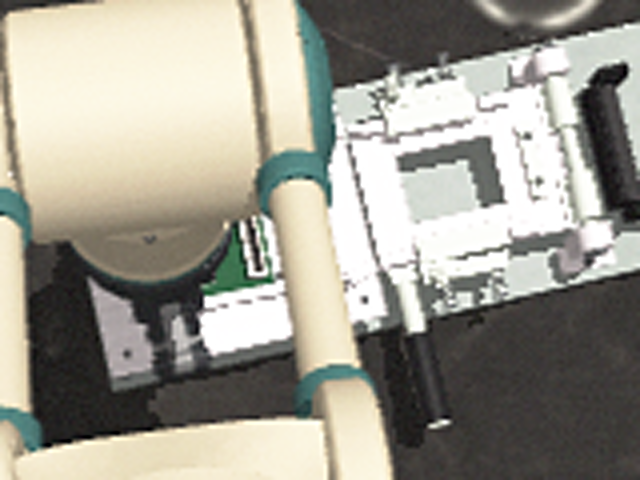

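The view shows the near finger at (180,340) beside the board, with the board still in place. I'll feel for the shelf.

```bash
for i in 1; do python3 -m pendant '[{"dx":0,"dy":0,"dz":0.002,"rx":0,"ry":0,"rz":0,"hand":0.067},{"dx":0,"dy":0,"dz":0,"rx":0,"ry":0,"rz":0,"hand":0.067}]'|grep -E "pos|cont"; done
python3 -m pendant '[{"dx":0,"dy":0,"dz":0.002,"rx":0,"ry":0,"rz":0,"hand":0.067},{"dx":0,"dy":0,"dz":0,"rx":0,"ry":0,"rz":0,"hand":0.067}]'|grep -E "pos|cont"
python3 -m pendant '[{"dx":0,"dy":0,"dz":0.0015,"rx":0,"ry":0,"rz":0,"hand":0.067},{"dx":0,"dy":0,"dz":0,"rx":0,"ry":0,"rz":0,"hand":0.067}]'|grep -E "pos|cont"
```

```text
position: [0.4875, 0.1377, 0.0423]
contact_force: [-0.9, 0.2, 0.5]
position: [0.4873, 0.1377, 0.04]
contact_force: [-1.3, 0.3, 0.2]
position: [0.4874, 0.1377, 0.0386]
contact_force: [0.2, -0.3, -0.1]
```

```bash
python3 -m pendant '[{"dx":0,"dy":0,"dz":0.001,"rx":0,"ry":0,"rz":0,"hand":0.067},{"dx":0,"dy":0,"dz":0,"rx":0,"ry":0,"rz":0,"hand":0.067}]'|grep -E "pos|cont"
python3 -m pendant '[{"dx":0,"dy":0,"dz":0.001,"rx":0,"ry":0,"rz":0,"hand":0.067},{"dx":0,"dy":0,"dz":0,"rx":0,"ry":0,"rz":0,"hand":0.067}]'|grep -E "pos|cont"
python3 -m pendant '[{"dx":0,"dy":0,"dz":0.001,"rx":0,"ry":0,"rz":0,"hand":0.067},{"dx":0,"dy":0,"dz":0,"rx":0,"ry":0,"rz":0,"hand":0.067}]'|grep -E "pos|cont"
```

```text
position: [0.4875, 0.1377, 0.0377]
contact_force: [-0.2, 0.8, -0.0]
position: [0.4875, 0.1377, 0.0366]
contact_force: [0.3, -0.4, 0.7]
position: [0.4875, 0.1377, 0.0357]
contact_force: [0.3, -0.6, -1.2]
```

Still free at 35.7 mm. I'll try gripping here.

```bash
python3 -m pendant '[{"dx":0,"dy":0,"dz":0,"rx":0,"ry":0,"rz":0,"hand":0.05},{"dx":0,"dy":0,"dz":0,"rx":0,"ry":0,"rz":0,"hand":0.05},{"dx":0,"dy":0,"dz":0,"rx":0,"ry":0,"rz":0,"hand":0.05},{"dx":0,"dy":0,"dz":0,"rx":0,"ry":0,"rz":0,"hand":0.05}]' 25
python3 -c "
from h import *
st()"
```

```text
clock: 4.33
position: [0.4875, 0.1377, 0.036]
ee_rot: [-0.0, 0.616, 0.787, 0.0]
contact_force: [-1.3, 0.8, 3.5]
width: 0.0588
gripper_force: 26.9
t4.33 fix [ -6.2 218.3  36. ] head -0.00 tilt [-0.      0.0001] F [-1.   1.1  3.5] w 58.8 gf 26.9
```

```bash
python3 -m pendant '[{"dx":0,"dy":0.003,"dz":-0.0005,"rx":0,"ry":0,"rz":0,"hand":0.05},{"dx":-0.005,"dy":0.003,"dz":0,"rx":0,"ry":0,"rz":0,"hand":0.05},{"dx":-0.005,"dy":0,"dz":0,"rx":0,"ry":0,"rz":0,"hand":0.05},{"dx":-0.005,"dy":0,"dz":0,"rx":0,"ry":0,"rz":0,"hand":0.05},{"dx":-0.005,"dy":0,"dz":0,"rx":0,"ry":0,"rz":0,"hand":0.05},{"dx":-0.005,"dy":0,"dz":0,"rx":0,"ry":0,"rz":0,"hand":0.05},{"dx":-0.005,"dy":0,"dz":0,"rx":0,"ry":0,"rz":0,"hand":0.05},{"dx":0,"dy":0,"dz":0,"rx":0,"ry":0,"rz":0,"hand":0.05}]'|grep cont
python3 -c "
from h import *
st()"
python3 -m pendant '[{"dx":-0.004,"dy":0,"dz":0,"rx":0,"ry":0,"rz":0,"hand":0.05},{"dx":-0.004,"dy":0,"dz":0,"rx":0,"ry":0,"rz":0,"hand":0.05},{"dx":-0.004,"dy":0,"dz":0,"rx":0,"ry":0,"rz":0,"hand":0.05},{"dx":-0.004,"dy":0,"dz":0,"rx":0,"ry":0,"rz":0,"hand":0.05},{"dx":0,"dy":0,"dz":0,"rx":0,"ry":0,"rz":0,"hand":0.05}]'|grep cont
python3 -c "
from h import *
st()"
python3 -m pendant '[{"dx":-0.004,"dy":0,"dz":0,"rx":0,"ry":0,"rz":0,"hand":0.05},{"dx":-0.004,"dy":0,"dz":0,"rx":0,"ry":0,"rz":0,"hand":0.05},{"dx":-0.004,"dy":0,"dz":0,"rx":0,"ry":0,"rz":0,"hand":0.05},{"dx":-0.004,"dy":0,"dz":0,"rx":0,"ry":0,"rz":0,"hand":0.05},{"dx":0,"dy":0,"dz":0,"rx":0,"ry":0,"rz":0,"hand":0.05}]'|grep cont
python3 -c "
from h import *
st()
d=manip.get_image('top');crop(d,250,180,410,300,4,'pics/c2.png')"
```

```text
contact_force: [-0.3, -0.5, -0.9]
t5.00 fix [-1.000e-01  1.872e+02  3.620e+01] head -0.06 tilt [ 0.0002 -0.0003] F [-0.4 -0.4 -0.9] w 58.7 gf 26.9
contact_force: [0.6, 0.4, 0.2]
t5.42 fix [  0.  171.6  36.3] head -0.03 tilt [ 0.0003 -0.0002] F [0.7 0.3 0.2] w 59.4 gf 26.9
contact_force: [2.3, 0.1, -0.6]
t5.83 fix [  0.8 155.4  36.5] head 0.00 tilt [ 0.002  -0.0003] F [ 2.3 -0.5 -0.6] w 59.1 gf 27.0
```

View pics/c2.png

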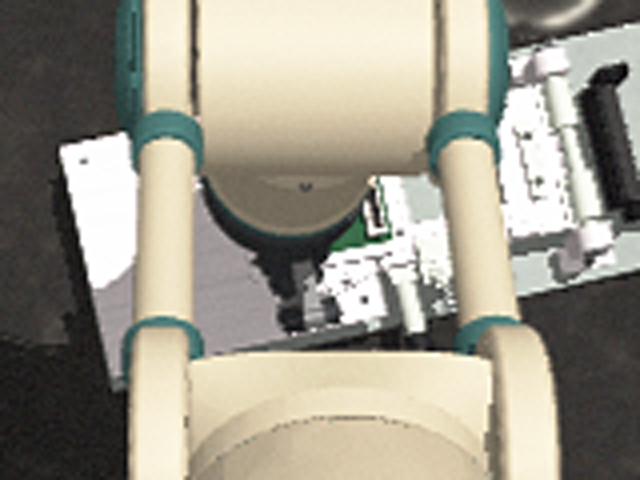

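The board's front is entering the plate, with the connector at (375,205). I'll release, lift, move behind the rear edge and narrow the fingers.

```bash
python3 -m pendant '[{"dx":0,"dy":0,"dz":0,"rx":0,"ry":0,"rz":0,"hand":0.07},{"dx":0,"dy":0,"dz":0,"rx":0,"ry":0,"rz":0,"hand":0.07},{"dx":0,"dy":0,"dz":-0.02,"rx":0,"ry":0,"rz":0,"hand":0.07},{"dx":0,"dy":0,"dz":-0.02,"rx":0,"ry":0,"rz":0,"hand":0.07},{"dx":0.02,"dy":0,"dz":0,"rx":0,"ry":0,"rz":0,"hand":0.025},{"dx":0.022,"dy":0,"dz":0,"rx":0,"ry":0,"rz":0,"hand":0.025},{"dx":0,"dy":0,"dz":0,"rx":0,"ry":0,"rz":0,"hand":0.025},{"dx":0,"dy":0,"dz":0.02,"rx":0,"ry":0,"rz":0,"hand":0.025},{"dx":0,"dy":0,"dz":0.009,"rx":0,"ry":0,"rz":0,"hand":0.025},{"dx":0,"dy":0,"dz":0,"rx":0,"ry":0,"rz":0,"hand":0.025}]'|grep cont
python3 -c "
from h import *
st()"
python3 -m pendant '[{"dx":0,"dy":0,"dz":0.0015,"rx":0,"ry":0,"rz":0,"hand":0.025},{"dx":0,"dy":0,"dz":0,"rx":0,"ry":0,"rz":0,"hand":0.025}]'|grep -E "pos|cont"
python3 -m pendant '[{"dx":0,"dy":0,"dz":0.0015,"rx":0,"ry":0,"rz":0,"hand":0.025},{"dx":0,"dy":0,"dz":0,"rx":0,"ry":0,"rz":0,"hand":0.025}]'|grep -E "pos|cont"
python3 -c "
from h import *
st()
d=manip.get_image('top')
hsv=cv2.cvtColor(d['frame'],cv2.COLOR_RGB2HSV)
m=cv2.inRange(hsv,(40,80,30),(90,255,255));m[:,:290]=0;m[:,400:]=0;m[:190]=0;m[275:]=0
q=np.argwhere(m)[:,::-1];P=ray(d,q,.0465)[:,:2];f=(P-t)@M*1000;print(len(f),f.min(0),f.max(0))"

```

```text
contact_force: [0.2, -0.5, 0.1]
t6.72 fix [ -2.5 198.4  45.2] head 0.01 tilt [-0.0057 -0.0008] F [ 0.1 -0.5  0.1] w 24.9 gf 0.0
position: [0.4982, 0.1194, 0.0457]
contact_force: [-0.2, -0.2, 0.8]
position: [0.4985, 0.1196, 0.0446]
contact_force: [-0.1, -0.1, 0.3]
t7.05 fix [  0.2 198.   44.6] head -0.02 tilt [0.0006 0.0001] F [-0.1 -0.1  0.3] w 25.2 gf 0.0
391 [-86.89478357  80.81894723] [ 77.49968206 213.72555889]
```

```bash
python3 -m pendant '[{"dx":0,"dy":0,"dz":0.0015,"rx":0,"ry":0,"rz":0,"hand":0.025},{"dx":-0.004,"dy":0,"dz":0,"rx":0,"ry":0,"rz":0,"hand":0.025},{"dx":-0.004,"dy":0,"dz":0,"rx":0,"ry":0,"rz":0,"hand":0.025},{"dx":-0.004,"dy":0,"dz":0,"rx":0,"ry":0,"rz":0,"hand":0.025},{"dx":-0.004,"dy":0,"dz":0,"rx":0,"ry":0,"rz":0,"hand":0.025},{"dx":-0.004,"dy":0,"dz":0,"rx":0,"ry":0,"rz":0,"hand":0.025}]'|grep -E "pos|cont"
python3 -m pendant '[{"dx":-0.004,"dy":0,"dz":0,"rx":0,"ry":0,"rz":0,"hand":0.025},{"dx":-0.004,"dy":0,"dz":0,"rx":0,"ry":0,"rz":0,"hand":0.025},{"dx":-0.004,"dy":0,"dz":0,"rx":0,"ry":0,"rz":0,"hand":0.025},{"dx":-0.004,"dy":0,"dz":0,"rx":0,"ry":0,"rz":0,"hand":0.025}]'|grep -E "pos|cont"
python3 -m pendant '[{"dx":-0.004,"dy":0,"dz":0,"rx":0,"ry":0,"rz":0,"hand":0.025},{"dx":-0.004,"dy":0,"dz":0,"rx":0,"ry":0,"rz":0,"hand":0.025},{"dx":-0.004,"dy":0,"dz":0,"rx":0,"ry":0,"rz":0,"hand":0.025},{"dx":-0.004,"dy":0,"dz":0,"rx":0,"ry":0,"rz":0,"hand":0.025}]'|grep -E "pos|cont"
python3 -c "
from h import *
st()"
```

```text
position: [0.503, 0.1, 0.0428]
contact_force: [0.1, 1.8, 1.1]
position: [0.5069, 0.0845, 0.0428]
contact_force: [-0.1, 0.6, 1.0]
position: [0.5107, 0.069, 0.0428]
contact_force: [-0.7, 0.8, 1.5]
t8.27 fix [ -0.2 146.   42.8] head -0.01 tilt [-0.0001  0.0002] F [-0.5  0.9  1.5] w 24.6 gf 0.7
```

```bash
python3 -m pendant '[{"dx":-0.004,"dy":0,"dz":0,"rx":0,"ry":0,"rz":0,"hand":0.025},{"dx":-0.004,"dy":0,"dz":0,"rx":0,"ry":0,"rz":0,"hand":0.025},{"dx":-0.004,"dy":0,"dz":0,"rx":0,"ry":0,"rz":0,"hand":0.025},{"dx":-0.004,"dy":0,"dz":0,"rx":0,"ry":0,"rz":0,"hand":0.025},{"dx":0,"dy":0,"dz":0,"rx":0,"ry":0,"rz":0,"hand":0.025}]'|grep -E "pos|cont"
python3 -m pendant '[{"dx":-0.003,"dy":0,"dz":0,"rx":0,"ry":0,"rz":0,"hand":0.025},{"dx":-0.003,"dy":0,"dz":0,"rx":0,"ry":0,"rz":0,"hand":0.025},{"dx":0,"dy":0,"dz":0,"rx":0,"ry":0,"rz":0,"hand":0.025}]'|grep -E "pos|cont"
python3 -m pendant '[{"dx":-0.002,"dy":0,"dz":0,"rx":0,"ry":0,"rz":0,"hand":0.025},{"dx":-0.002,"dy":0,"dz":0,"rx":0,"ry":0,"rz":0,"hand":0.025},{"dx":0,"dy":0,"dz":0,"rx":0,"ry":0,"rz":0,"hand":0.025}]'|grep -E "pos|cont"
python3 -c "
from h import *
st()"
```

```text
position: [0.5149, 0.0529, 0.0428]
contact_force: [-0.5, -0.0, 0.0]
position: [0.5163, 0.0474, 0.0428]
contact_force: [-0.3, -0.2, -0.8]
position: [0.5171, 0.0438, 0.0428]
contact_force: [-0.4, -0.1, -0.5]
t9.18 fix [ -0.  120.   42.8] head -0.00 tilt [ 0.0002 -0.0002] F [-0.5 -0.  -0.5] w 25.1 gf 0.0
```

```bash
python3 -m pendant '[{"dx":-0.002,"dy":0,"dz":0,"rx":0,"ry":0,"rz":0,"hand":0.025},{"dx":0,"dy":0,"dz":0,"rx":0,"ry":0,"rz":0,"hand":0.025}]'|grep -E "pos|cont"
python3 -m pendant '[{"dx":-0.001,"dy":0,"dz":0,"rx":0,"ry":0,"rz":0,"hand":0.025},{"dx":0,"dy":0,"dz":0,"rx":0,"ry":0,"rz":0,"hand":0.025}]'|grep -E "pos|cont"
python3 -m pendant '[{"dx":-0.001,"dy":0,"dz":0,"rx":0,"ry":0,"rz":0,"hand":0.025},{"dx":0,"dy":0,"dz":0,"rx":0,"ry":0,"rz":0,"hand":0.025}]'|grep -E "pos|cont"
python3 -c "
from h import *
st()
d=manip.get_image('scene');crop(d,270,210,430,330,4,'pics/c3.png')"
```

```text
position: [0.5175, 0.0419, 0.0428]
contact_force: [0.5, 0.7, -0.8]
position: [0.5177, 0.0411, 0.0428]
contact_force: [-0.2, 1.0, 0.4]
position: [0.5178, 0.0406, 0.0428]
contact_force: [-0.0, 1.3, 1.6]
t9.68 fix [-1.000e-01  1.168e+02  4.280e+01] head -0.03 tilt [-0.0002  0.001 ] F [0.3 1.2 1.6] w 25.1 gf 1.1
```

View pics/c3.png

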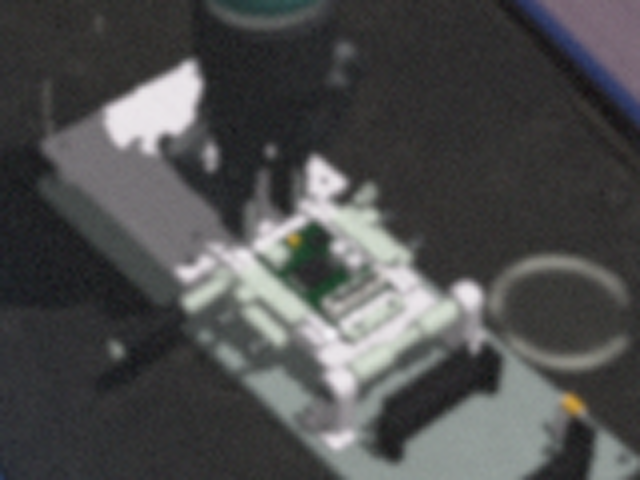

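The board is in the plate between the jaws (green at (315,265), connector by the stop at (360,290)). I'll push until the stop answers.

```bash
python3 -m pendant '[{"dx":-0.001,"dy":0,"dz":0,"rx":0,"ry":0,"rz":0,"hand":0.025},{"dx":0,"dy":0,"dz":0,"rx":0,"ry":0,"rz":0,"hand":0.025}]'|grep -E "pos|cont"
python3 -m pendant '[{"dx":-0.001,"dy":0,"dz":0,"rx":0,"ry":0,"rz":0,"hand":0.025},{"dx":0,"dy":0,"dz":0,"rx":0,"ry":0,"rz":0,"hand":0.025}]'|grep -E "pos|cont"
python3 -m pendant '[{"dx":-0.001,"dy":0,"dz":0,"rx":0,"ry":0,"rz":0,"hand":0.025},{"dx":0,"dy":0,"dz":0,"rx":0,"ry":0,"rz":0,"hand":0.025}]'|grep -E "pos|cont"
python3 -c "
from h import *
st()"
```

```text
position: [0.5178, 0.0404, 0.0428]
contact_force: [-1.0, 5.4, 0.9]
position: [0.5178, 0.0402, 0.0428]
contact_force: [-1.4, 8.3, 2.2]
position: [0.5178, 0.04, 0.0429]
contact_force: [-1.4, 11.0, 3.5]
t10.23 fix [ -0.3 116.1  42.9] head -0.13 tilt [-0.0014  0.0051] F [ 1.3 11.   3.5] w 25.0 gf 4.7
```

```bash
python3 -m pendant '[{"dx":0.012,"dy":0,"dz":0,"rx":0,"ry":0,"rz":0,"hand":0.025},{"dx":0,"dy":0,"dz":-0.02,"rx":0,"ry":0,"rz":0,"hand":0.045},{"dx":0,"dy":0,"dz":-0.03,"rx":0,"ry":0,"rz":6.93,"hand":0.045},{"dx":0,"dy":0,"dz":-0.03,"rx":0,"ry":0,"rz":6.93,"hand":0.045},{"dx":0,"dy":0,"dz":-0.02,"rx":0,"ry":0,"rz":6.93,"hand":0.045},{"dx":0,"dy":0,"dz":0,"rx":0,"ry":0,"rz":6.93,"hand":0.045},{"dx":0,"dy":0,"dz":0,"rx":0,"ry":0,"rz":6.93,"hand":0.045},{"dx":0,"dy":0,"dz":0,"rx":0,"ry":0,"rz":6.93,"hand":0.045},{"dx":0,"dy":0,"dz":0,"rx":0,"ry":0,"rz":6.93,"hand":0.045},{"dx":0,"dy":0,"dz":0,"rx":0,"ry":0,"rz":6.93,"hand":0.045},{"dx":0,"dy":0,"dz":0,"rx":0,"ry":0,"rz":6.93,"hand":0.045},{"dx":0,"dy":0,"dz":0,"rx":0,"ry":0,"rz":6.93,"hand":0.045}]'|grep cont
python3 -m pendant '[{"dx":0,"dy":0,"dz":0,"rx":0,"ry":0,"rz":6.93,"hand":0.045},{"dx":0,"dy":0,"dz":0,"rx":0,"ry":0,"rz":6.93,"hand":0.045},{"dx":0,"dy":0,"dz":0,"rx":0,"ry":0,"rz":6.93,"hand":0.045},{"dx":-0.033,"dy":0.01,"dz":0,"rx":0,"ry":0,"rz":0,"hand":0.045},{"dx":-0.033,"dy":0.01,"dz":0,"rx":0,"ry":0,"rz":0,"hand":0.045},{"dx":-0.033,"dy":0.01,"dz":0,"rx":0,"ry":0,"rz":0,"hand":0.045},{"dx":0,"dy":0,"dz":0,"rx":0,"ry":0,"rz":0,"hand":0.045}]'|grep cont
python3 -c "
from h import *
st((-98,98,20))
d=manip.get_image('scene');crop(d,270,210,430,330,4,'pics/c4.png')"
```

```text
contact_force: [0.2, -0.5, 0.2]
contact_force: [0.1, 0.9, -0.3]
t11.82 fix [-106.3   95.7  141.9] head -90.14 tilt [-0.0076 -0.0019] F [ 0.3  0.8 -0.3] w 45.5 gf 0.0
tool shift mm [  9.2  -2.3 121.8]
```

View pics/c4.png

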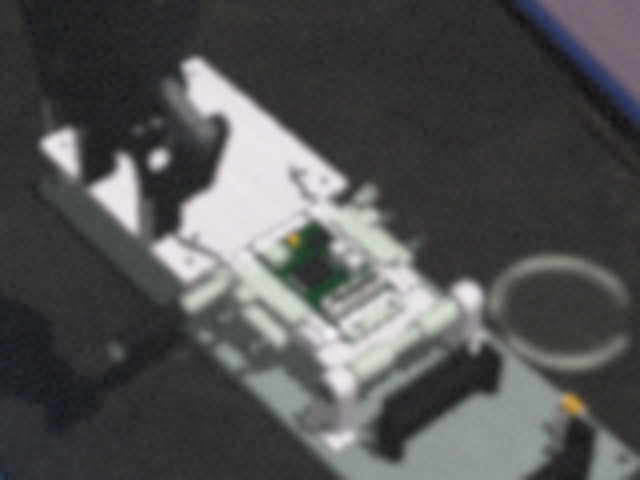

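The board sits in the plate under both jaws, and the shelf is empty. Next I'll descend onto the handle.

```bash
python3 -m pendant '[{"dx":0,"dy":0,"dz":0.02,"rx":0,"ry":0,"rz":0,"hand":0.045},{"dx":0,"dy":0,"dz":0.02,"rx":0,"ry":0,"rz":0,"hand":0.045},{"dx":0,"dy":0,"dz":0.02,"rx":0,"ry":0,"rz":0,"hand":0.045},{"dx":0,"dy":0,"dz":0,"rx":0,"ry":0,"rz":0,"hand":0.045}]'|grep cont
python3 -c "
from h import *
st((-98,98,20))"
```

```text
contact_force: [-0.3, 0.5, -0.3]
t12.20 fix [-100.5   96.2   80.2] head -90.07 tilt [-0.0051  0.0005] F [-0.2  0.5 -0.3] w 44.8 gf 0.0
tool shift mm [ 2.8 -1.7 60.2]
```

```bash
python3 -m pendant '[{"dx":0.001,"dy":-0.0017,"dz":0.015,"rx":0,"ry":0,"rz":0,"hand":0.045},{"dx":0,"dy":0,"dz":0.015,"rx":0,"ry":0,"rz":0,"hand":0.045},{"dx":0,"dy":0,"dz":0.015,"rx":0,"ry":0,"rz":0,"hand":0.045},{"dx":0,"dy":0,"dz":0.01,"rx":0,"ry":0,"rz":0,"hand":0.045},{"dx":0,"dy":0,"dz":0.005,"rx":0,"ry":0,"rz":0,"hand":0.045},{"dx":0,"dy":0,"dz":0,"rx":0,"ry":0,"rz":0,"hand":0.045}]'|grep cont
python3 -c "
from h import *
st((-98,98,20))"
python3 -m pendant '[{"dx":0,"dy":0,"dz":0,"rx":0,"ry":0,"rz":0,"hand":0.005},{"dx":0,"dy":0,"dz":0,"rx":0,"ry":0,"rz":0,"hand":0.005},{"dx":0,"dy":0,"dz":0,"rx":0,"ry":0,"rz":0,"hand":0.005},{"dx":0,"dy":0,"dz":0,"rx":0,"ry":0,"rz":0,"hand":0.005},{"dx":0,"dy":0,"dz":0,"rx":0,"ry":0,"rz":0,"hand":0.005}]' 35|grep cont
python3 -c "
from h import *
st()"
```

```text
contact_force: [-0.6, 1.1, -1.0]
t12.70 fix [-97.6  97.2  22.5] head -90.06 tilt [-0.0005 -0.0001] F [-0.3  1.2 -1. ] w 45.0 gf 0.0
tool shift mm [-0.4 -0.8  2.5]
contact_force: [0.3, 7.9, 2.0]
t13.12 fix [-97.3  98.9  23.6] head -90.24 tilt [0.0014 0.0035] F [2.2 7.5 2. ] w 12.6 gf 34.3
```

```bash
python3 -m pendant '[{"dx":0,"dy":-0.002,"dz":0,"rx":0,"ry":0,"rz":0,"hand":0.005},{"dx":0,"dy":0,"dz":0,"rx":0,"ry":0,"rz":0,"hand":0.005}]'|grep cont
python3 -c "
from h import *
st()
p=np.radians(-4.67+7.5*np.arange(25));print(np.c_[np.degrees(p[1:]),-98.3*np.diff(np.cos(p)),-98.3*np.diff(np.sin(p)),98.3*np.cos(p[1:]),98.3*np.sin(p[1:])].round(1))"
```

```text
contact_force: [1.0, 1.9, 3.4]
t13.28 fix [-97.3  99.   23.6] head -90.09 tilt [ 0.0024 -0.0003] F [1.5 1.6 3.4] w 12.9 gf 34.7
[[  2.8  -0.2 -12.9  98.2   4.9]
 [ 10.3   1.5 -12.8  96.7  17.6]
 [ 17.8   3.1 -12.5  93.6  30.1]
 [ 25.3   4.7 -12.   88.8  42.1]
 [ 32.8   6.2 -11.2  82.6  53.3]
 [ 40.3   7.7 -10.3  74.9  63.6]
 [ 47.8   8.9  -9.2  66.   72.9]
 [ 55.3  10.1  -8.   55.9  80.8]
 [ 62.8  11.   -6.6  44.9  87.5]
 [ 70.3  11.8  -5.1  33.1  92.6]
 [ 77.8  12.4  -3.5  20.7  96.1]
 [ 85.3  12.7  -1.9   8.   98. ]
 [ 92.8  12.9  -0.2  -4.9  98.2]
 [100.3  12.8   1.5 -17.6  96.7]
 [107.8  12.5   3.1 -30.1  93.6]
 [115.3  12.    4.7 -42.1  88.8]
 [122.8  11.2   6.2 -53.3  82.6]
 [130.3  10.3   7.7 -63.6  74.9]
 [137.8   9.2   8.9 -72.9  66. ]
 [145.3   8.   10.1 -80.8  55.9]
 [152.8   6.6  11.  -87.5  44.9]
 [160.3   5.1  11.8 -92.6  33.1]
 [167.8   3.5  12.4 -96.1  20.7]
 [175.3   1.9  12.7 -98.    8. ]]
```

```bash
python3 -m pendant '[{"dx":0,"dy":-0.0002,"dz":-0.0129,"rx":0,"ry":0,"rz":0,"hand":0.005},{"dx":0,"dy":0.0015,"dz":-0.0128,"rx":0,"ry":0,"rz":0,"hand":0.005},{"dx":0,"dy":0.0031,"dz":-0.0125,"rx":0,"ry":0,"rz":0,"hand":0.005},{"dx":0,"dy":0.0047,"dz":-0.012,"rx":0,"ry":0,"rz":0,"hand":0.005},{"dx":0,"dy":0,"dz":0,"rx":0,"ry":0,"rz":0,"hand":0.005}]'|grep cont
python3 -c "
from h import *
st()"
python3 -m pendant '[{"dx":0,"dy":0.0062,"dz":-0.0112,"rx":0,"ry":0,"rz":0,"hand":0.005},{"dx":0,"dy":0.0077,"dz":-0.0103,"rx":0,"ry":0,"rz":0,"hand":0.005},{"dx":0,"dy":0.0089,"dz":-0.0092,"rx":0,"ry":0,"rz":0,"hand":0.005},{"dx":0,"dy":0.0101,"dz":-0.008,"rx":0,"ry":0,"rz":0,"hand":0.005},{"dx":0,"dy":0,"dz":0,"rx":0,"ry":0,"rz":0,"hand":0.005}]'|grep cont
python3 -c "
from h import *
st((-97.3,57,112.4))"
```

```text
contact_force: [0.3, 1.9, 1.3]
t13.70 fix [-97.3  89.4  74.8] head -90.13 tilt [ 0.0029 -0.0004] F [0.8 1.7 1.3] w 12.5 gf 35.3
contact_force: [0.7, 2.7, 6.1]
t14.12 fix [-97.3  56.2 112.9] head -90.18 tilt [0.0023 0.    ] F [1.3 2.4 6.1] w 12.5 gf 36.1
tool shift mm [ 0.  -0.8  0.5]
```

```bash
python3 -m pendant '[{"dx":0,"dy":0.011,"dz":-0.0066,"rx":0,"ry":0,"rz":0,"hand":0.005},{"dx":0,"dy":0.0118,"dz":-0.0051,"rx":0,"ry":0,"rz":0,"hand":0.005},{"dx":0,"dy":0.0124,"dz":-0.0035,"rx":0,"ry":0,"rz":0,"hand":0.005},{"dx":0,"dy":0.0127,"dz":-0.0019,"rx":0,"ry":0,"rz":0,"hand":0.005},{"dx":0,"dy":0,"dz":0,"rx":0,"ry":0,"rz":0,"hand":0.005}]'|grep cont
python3 -c "
from h import *
st((-97.3,9,129.6))"
python3 -m pendant '[{"dx":0,"dy":0.0129,"dz":-0.0002,"rx":0,"ry":0,"rz":0,"hand":0.005},{"dx":0,"dy":0.0128,"dz":0.0015,"rx":0,"ry":0,"rz":0,"hand":0.005},{"dx":0,"dy":0.0125,"dz":0.0031,"rx":0,"ry":0,"rz":0,"hand":0.005},{"dx":0,"dy":0.012,"dz":0.0047,"rx":0,"ry":0,"rz":0,"hand":0.005},{"dx":0,"dy":0,"dz":0,"rx":0,"ry":0,"rz":0,"hand":0.005}]'|grep cont
python3 -c "
from h import *
st((-97.3,-41.1,120.4))
d=manip.get_image('scene');crop(d,270,190,450,325,4,'pics/c5.png')"
```

```text
contact_force: [0.2, -1.6, 9.2]
t14.53 fix [-97.4   6.9 129.6] head -90.15 tilt [ 0.0027 -0.0024] F [-0.2 -1.6  9.2] w 12.6 gf 36.3
tool shift mm [ 0.1 -2.1  0. ]
contact_force: [4.2, -3.3, 0.2]
t14.95 fix [-97.4 -44.1 119. ] head -90.16 tilt [ 0.0024 -0.0028] F [ 3.3 -4.2  0.2] w 12.5 gf 35.5
tool shift mm [ 0.1 -3.  -1.4]
```

View pics/c5.png

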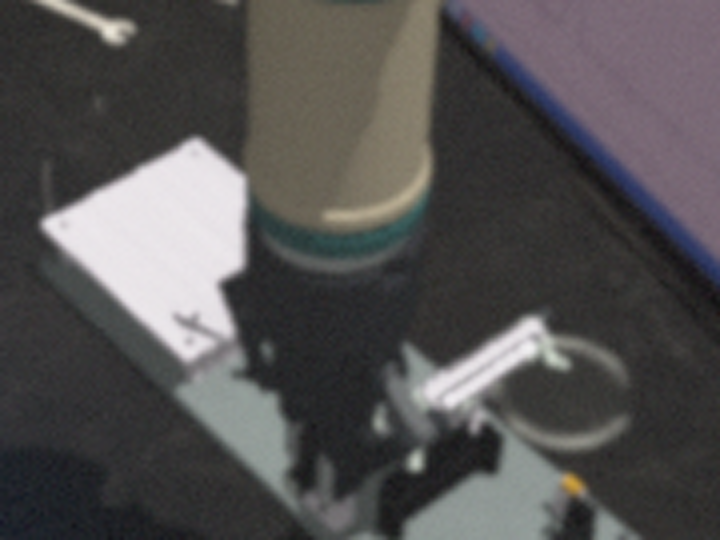

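The plate is past vertical (edge-on at (480,360)) and the board is still in it. I'll continue down.

```bash
python3 -m pendant '[{"dx":0,"dy":0.0105,"dz":0.0062,"rx":0,"ry":0,"rz":0,"hand":0.005},{"dx":0,"dy":0.01,"dz":0.0077,"rx":0,"ry":0,"rz":0,"hand":0.005},{"dx":0,"dy":0.0088,"dz":0.0089,"rx":0,"ry":0,"rz":0,"hand":0.005},{"dx":0,"dy":0.0077,"dz":0.0101,"rx":0,"ry":0,"rz":0,"hand":0.005},{"dx":0,"dy":0,"dz":0,"rx":0,"ry":0,"rz":0,"hand":0.005}]'|grep cont
python3 -c "
from h import *
st((-97.3,-79.8,87.5))"
python3 -m pendant '[{"dx":0,"dy":0.006,"dz":0.011,"rx":0,"ry":0,"rz":0,"hand":0.005},{"dx":0,"dy":0.005,"dz":0.0118,"rx":0,"ry":0,"rz":0,"hand":0.005},{"dx":0,"dy":0.0015,"dz":0.006,"rx":0,"ry":0,"rz":0,"hand":0.005},{"dx":0,"dy":0,"dz":0,"rx":0,"ry":0,"rz":0,"hand":0.005}]'|grep cont
python3 -c "
from h import *
st((-97.3,-97,39.6))"
```

```text
contact_force: [5.4, -6.7, 0.2]
t15.42 fix [-97.5 -81.3  85.2] head -90.11 tilt [ 0.0025 -0.0034] F [ 3.6 -7.8  0.2] w 12.6 gf 35.5
tool shift mm [ 0.2 -1.5 -2.3]
contact_force: [5.0, -7.0, -2.1]
t15.75 fix [-97.5 -94.   56.5] head -90.07 tilt [ 0.0028 -0.0044] F [ 3.1 -8.  -2.1] w 12.4 gf 35.3
tool shift mm [ 0.2  3.  16.9]
```

```bash
python3 -m pendant '[{"dx":0,"dy":0.003,"dz":0.005,"rx":0,"ry":0,"rz":0,"hand":0.005},{"dx":0,"dy":0.001,"dz":0.004,"rx":0,"ry":0,"rz":0,"hand":0.005},{"dx":0,"dy":0.0006,"dz":0.003,"rx":0,"ry":0,"rz":0,"hand":0.005},{"dx":0,"dy":0.0003,"dz":0.003,"rx":0,"ry":0,"rz":0,"hand":0.005},{"dx":0,"dy":0,"dz":0,"rx":0,"ry":0,"rz":0,"hand":0.005}]'|grep cont
python3 -c "
from h import *
st((-97.3,-97,39.6))"
python3 -m pendant '[{"dx":0,"dy":0,"dz":0.002,"rx":0,"ry":0,"rz":0,"hand":0.005},{"dx":0,"dy":0,"dz":0.002,"rx":0,"ry":0,"rz":0,"hand":0.005},{"dx":0,"dy":0,"dz":0,"rx":0,"ry":0,"rz":0,"hand":0.005}]'|grep cont
python3 -c "
from h import *
st((-97.3,-97,39.6))"
```

```text
contact_force: [5.8, -2.9, -0.6]
t16.17 fix [-97.5 -96.6  42.3] head -90.10 tilt [ 0.0023 -0.0012] F [ 4.9 -4.2 -0.6] w 12.5 gf 35.5
tool shift mm [0.2 0.4 2.7]
contact_force: [2.0, -2.4, 8.3]
t16.42 fix [-97.4 -96.9  39.4] head -90.08 tilt [ 0.0027 -0.0019] F [ 1.3 -2.8  8.3] w 12.5 gf 36.3
tool shift mm [ 0.1  0.1 -0.2]
```

```bash
python3 -m pendant '[{"dx":0,"dy":0,"dz":0.002,"rx":0,"ry":0,"rz":0,"hand":0.005},{"dx":0,"dy":0,"dz":0,"rx":0,"ry":0,"rz":0,"hand":0.005}]'|grep -E "pos|cont"
python3 -m pendant '[{"dx":0,"dy":0,"dz":0.002,"rx":0,"ry":0,"rz":0,"hand":0.005},{"dx":0,"dy":0,"dz":0,"rx":0,"ry":0,"rz":0,"hand":0.005},{"dx":0,"dy":0,"dz":0,"rx":0,"ry":0,"rz":0,"hand":0.005},{"dx":0,"dy":0,"dz":0,"rx":0,"ry":0,"rz":0,"hand":0.005}]'|grep -E "pos|cont"
python3 -c "
from h import *
st((-97.3,-97,39.6))"
```

```text
position: [0.4748, -0.1902, 0.0391]
contact_force: [0.1, -0.8, 21.3]
position: [0.4748, -0.1903, 0.0388]
contact_force: [-2.6, 0.1, 33.4]
t16.92 fix [-97.3 -97.   38.8] head -90.07 tilt [ 0.0043 -0.0031] F [-2.5  0.7 33.4] w 12.6 gf 38.8
tool shift mm [ 0.  -0.  -0.8]
```

```bash
python3 -m pendant '[{"dx":0,"dy":0,"dz":-0.001,"rx":0,"ry":0,"rz":0,"hand":0.005},{"dx":0,"dy":0,"dz":0,"rx":0,"ry":0,"rz":0,"hand":0.005},{"dx":0,"dy":0,"dz":0,"rx":0,"ry":0,"rz":0,"hand":0.005},{"dx":0,"dy":0,"dz":0,"rx":0,"ry":0,"rz":0,"hand":0.005},{"dx":0,"dy":0,"dz":-0.003,"rx":0,"ry":0,"rz":0,"hand":0.005},{"dx":0,"dy":-0.0003,"dz":-0.003,"rx":0,"ry":0,"rz":0,"hand":0.005},{"dx":0,"dy":-0.0004,"dz":-0.003,"rx":0,"ry":0,"rz":0,"hand":0.005},{"dx":0,"dy":-0.0005,"dz":-0.003,"rx":0,"ry":0,"rz":0,"hand":0.005},{"dx":0,"dy":-0.0007,"dz":-0.003,"rx":0,"ry":0,"rz":0,"hand":0.005},{"dx":0,"dy":0,"dz":0,"rx":0,"ry":0,"rz":0,"hand":0.005}]'|grep -E "cont"
python3 -c "
from h import *
st((-97.3,-95.1,52.3))"
```

```text
contact_force: [4.3, -3.8, 3.0]
t17.75 fix [-97.5 -95.3  50.8] head -90.08 tilt [ 0.0027 -0.0025] F [ 3.3 -4.7  3. ] w 12.5 gf 35.8
tool shift mm [ 0.2 -0.2 -1.5]
```

```bash
python3 -m pendant '[{"dx":0,"dy":-0.0035,"dz":-0.0124,"rx":0,"ry":0,"rz":0,"hand":0.005},{"dx":0,"dy":-0.0051,"dz":-0.0118,"rx":0,"ry":0,"rz":0,"hand":0.005},{"dx":0,"dy":-0.0066,"dz":-0.011,"rx":0,"ry":0,"rz":0,"hand":0.005},{"dx":0,"dy":-0.008,"dz":-0.0101,"rx":0,"ry":0,"rz":0,"hand":0.005},{"dx":0,"dy":-0.0092,"dz":-0.0089,"rx":0,"ry":0,"rz":0,"hand":0.005},{"dx":0,"dy":0,"dz":0,"rx":0,"ry":0,"rz":0,"hand":0.005}]'|grep -E "cont"
python3 -c "
from h import *
st((-97.3,-62.6,106.5))"
python3 -m pendant '[{"dx":0,"dy":-0.0103,"dz":-0.0077,"rx":0,"ry":0,"rz":0,"hand":0.005},{"dx":0,"dy":-0.0112,"dz":-0.0062,"rx":0,"ry":0,"rz":0,"hand":0.005},{"dx":0,"dy":-0.012,"dz":-0.0047,"rx":0,"ry":0,"rz":0,"hand":0.005},{"dx":0,"dy":-0.0125,"dz":-0.0031,"rx":0,"ry":0,"rz":0,"hand":0.005},{"dx":0,"dy":-0.0128,"dz":-0.0015,"rx":0,"ry":0,"rz":0,"hand":0.005},{"dx":0,"dy":0,"dz":0,"rx":0,"ry":0,"rz":0,"hand":0.005}]'|grep -E "cont"
python3 -c "
from h import *
st((-97.3,-3.9,129.8))"
```

```text
contact_force: [3.4, -4.7, 7.5]
t18.25 fix [-97.4 -62.4 106.5] head -90.03 tilt [ 0.0035 -0.0035] F [ 2.1 -5.4  7.5] w 12.8 gf 36.3
tool shift mm [0.1 0.2 0. ]
contact_force: [1.7, 2.4, 15.7]
t18.75 fix [-97.4  -1.3 129.6] head -90.06 tilt [0.0027 0.0004] F [ 2.2  1.9 15.7] w 12.5 gf 37.0
tool shift mm [ 0.1  2.6 -0.2]
```

```bash
python3 -m pendant '[{"dx":0,"dy":-0.0115,"dz":-0.001,"rx":0,"ry":0,"rz":0,"hand":0.005},{"dx":0,"dy":-0.0127,"dz":0.001,"rx":0,"ry":0,"rz":0,"hand":0.005},{"dx":0,"dy":-0.0124,"dz":0.0035,"rx":0,"ry":0,"rz":0,"hand":0.005},{"dx":0,"dy":-0.0118,"dz":0.0051,"rx":0,"ry":0,"rz":0,"hand":0.005},{"dx":0,"dy":-0.011,"dz":0.0066,"rx":0,"ry":0,"rz":0,"hand":0.005},{"dx":0,"dy":0,"dz":0,"rx":0,"ry":0,"rz":0,"hand":0.005}]'|grep -E "cont"
python3 -c "
from h import *
st((-97.3,57,112.4))"
python3 -m pendant '[{"dx":0,"dy":-0.0101,"dz":0.008,"rx":0,"ry":0,"rz":0,"hand":0.005},{"dx":0,"dy":-0.0089,"dz":0.0092,"rx":0,"ry":0,"rz":0,"hand":0.005},{"dx":0,"dy":-0.0077,"dz":0.0103,"rx":0,"ry":0,"rz":0,"hand":0.005},{"dx":0,"dy":-0.0062,"dz":0.0112,"rx":0,"ry":0,"rz":0,"hand":0.005},{"dx":0,"dy":0,"dz":0,"rx":0,"ry":0,"rz":0,"hand":0.005}]'|grep -E "cont"
python3 -c "
from h import *
st((-97.3,89.8,73.7))"
```

```text
contact_force: [7.6, 1.4, -6.1]
t19.25 fix [-97.4  59.  111.2] head -90.07 tilt [0.0011 0.0022] F [ 7.7 -0.5 -6.1] w 12.6 gf 35.0
tool shift mm [ 0.1  2.  -1.3]
contact_force: [7.5, -1.4, -6.2]
t19.67 fix [-97.4  90.7  72.1] head -90.06 tilt [0.0012 0.0001] F [ 7.  -3.2 -6.2] w 12.5 gf 35.1
tool shift mm [ 0.1  0.9 -1.6]
```

Remaining drop to 23.6 mm is about 48 mm.

```bash
python3 -m pendant '[{"dx":0,"dy":-0.004,"dz":0.012,"rx":0,"ry":0,"rz":0,"hand":0.005},{"dx":0,"dy":-0.0028,"dz":0.0125,"rx":0,"ry":0,"rz":0,"hand":0.005},{"dx":0,"dy":-0.0013,"dz":0.011,"rx":0,"ry":0,"rz":0,"hand":0.005},{"dx":0,"dy":0,"dz":0.007,"rx":0,"ry":0,"rz":0,"hand":0.005},{"dx":0,"dy":0,"dz":0.003,"rx":0,"ry":0,"rz":0,"hand":0.005},{"dx":0,"dy":0,"dz":0.002,"rx":0,"ry":0,"rz":0,"hand":0.005},{"dx":0,"dy":0,"dz":0,"rx":0,"ry":0,"rz":0,"hand":0.005}]'|grep -E "cont"
python3 -c "
from h import *
st((-97.3,99,23.6))"
```

```text
contact_force: [5.9, 2.2, -3.8]
t20.25 fix [-97.4  99.1  25.7] head -90.16 tilt [0.0008 0.0017] F [ 6.2  0.7 -3.8] w 12.5 gf 35.3
tool shift mm [0.1 0.1 2.1]
```

```bash
python3 -m pendant '[{"dx":0,"dy":0,"dz":0.002,"rx":0,"ry":0,"rz":0,"hand":0.005},{"dx":0,"dy":0,"dz":0.002,"rx":0,"ry":0,"rz":0,"hand":0.005},{"dx":0,"dy":0,"dz":0.001,"rx":0,"ry":0,"rz":0,"hand":0.005},{"dx":0,"dy":0,"dz":0,"rx":0,"ry":0,"rz":0,"hand":0.005}]'|grep -E "cont"
python3 -c "
from h import *
st((-97.3,99,23.6))"
```

```text
contact_force: [1.9, 4.2, 21.3]
t20.58 fix [-97.3  99.   23.1] head -90.14 tilt [0.0017 0.0013] F [ 2.8  3.6 21.3] w 12.6 gf 37.7
tool shift mm [ 0.  -0.  -0.5]
```

The plate is against its open stop. I'll ease off, release, rise clear and look.

```bash
python3 -m pendant '[{"dx":0,"dy":0,"dz":-0.001,"rx":0,"ry":0,"rz":0,"hand":0.045},{"dx":0,"dy":0,"dz":0,"rx":0,"ry":0,"rz":0,"hand":0.045},{"dx":0,"dy":0,"dz":0,"rx":0,"ry":0,"rz":0,"hand":0.045},{"dx":0,"dy":0,"dz":0,"rx":0,"ry":0,"rz":0,"hand":0.045},{"dx":0,"dy":0,"dz":-0.01,"rx":0,"ry":0,"rz":0,"hand":0.045},{"dx":0,"dy":0,"dz":-0.02,"rx":0,"ry":0,"rz":0,"hand":0.045},{"dx":0,"dy":0,"dz":-0.03,"rx":0,"ry":0,"rz":0,"hand":0.045},{"dx":0,"dy":0,"dz":-0.035,"rx":0,"ry":0,"rz":0,"hand":0.045},{"dx":0,"dy":0,"dz":-0.035,"rx":0,"ry":0,"rz":0,"hand":0.045},{"dx":-0.03,"dy":-0.02,"dz":-0.01,"rx":0,"ry":0,"rz":0,"hand":0.045},{"dx":-0.03,"dy":-0.02,"dz":-0.01,"rx":0,"ry":0,"rz":0,"hand":0.045},{"dx":0,"dy":0,"dz":0,"rx":0,"ry":0,"rz":0,"hand":0.045}]'|grep -E "cont"
python3 -c "
from h import *
st()
a=manip.get_image('top')
crop(a,320,160,480,280,4,'pics/c6a.png')
d=manip.get_image('scene');crop(d,290,220,450,340,4,'pics/c6b.png')
cv2.imwrite('pics/c6.png',cv2.resize(np.hstack([cv2.imread('pics/c6a.png'),cv2.imread('pics/c6b.png')]),(800,300)))"
```

```text
contact_force: [-0.6, -0.1, -0.8]
t21.58 fix [-164.5  141.8  173.1] head -90.04 tilt [-0.0063  0.0016] F [-0.6  0.1 -0.8] w 44.9 gf 0.0
```

View pics/c6.png

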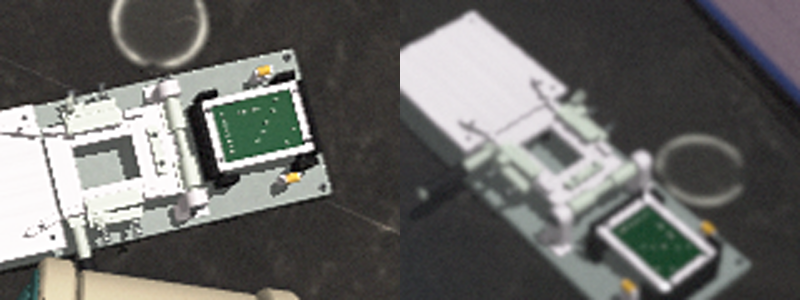

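The board lies solder side up in the nest ((260,125) in the left view), the plate is open, and the robot is clear.

```bash
python3 -c "
from rig import manip
print(manip.sign_off())"
```

```text
the job is handed in; nothing more can be done
None
```

I handed the job in at about 22 s: the last pictures show the board flat in the nest with its solder side up, the plate open and released, and the robot clear. I didn't measure the final pose or see the judge's result.

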